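# Sort the mixed latch hardware into its trays

## Task

Sort the five loose pieces of latch hardware into the green trays: each tray has a fixed sample on its end pad showing the kind that belongs there (bushes, clevis brackets, pins). In the two-bay trays the large piece goes in the large bay and the small one in the small bay; every piece must end up standing upright, flat on the floor of its bay and let go. Do not knock over the little white bottle standing among the parts.

Things in the scene. Friction and masses are not known exactly. Their poses are not given: they have to be found in the camera images.
- large_bush: Large bush: a plain steel ring, outer diameter 46 mm, bore 28 mm, 40 mm tall, 0.3 kg or so, standing on end on the table. Origin: centre of the underside, z up along the bore.
- small_bush: Small bush: a plain steel ring, outer diameter 28 mm, bore 16 mm, 36 mm tall, about 0.1 kg, standing on end. Origin: centre of the underside, z up along the bore.
- large_bracket: Large clevis bracket: black plastic U, open at the top, 44 mm long (x), 34 mm wide (y), 40 mm tall; base 5 mm thick, two upright 5 mm cheeks on the +y and -y sides, a thin steel pin across between them near the top. Grip across the outer faces of the cheeks (34 mm, along its y). Half a turn looks the same. About 60 g. Origin: centre of the underside.
- small_bracket: Small clevis bracket: the same shape, 26 mm long (x), 24 mm wide (y), 36 mm tall; grip across the cheeks (24 mm, along its y). About 30 g. Origin: centre of the underside.
- pin: Flanged pin: steel, standing upright on its round flange (34 mm diameter, 8 mm thick), with a 16 mm diameter shaft rising from it to 50 mm total height. About 0.12 kg. Grip by the shaft. Origin: centre of the underside, z up along the shaft.
- bush_tray: Fixed green tray, 72 (x) x 172 mm (y), walls 12 mm high, floor top at 4 mm. Origin: centre of underside. At x = 0: large bay 64 x 64 mm inside, centre y = -50 mm; 6 mm divider; small bay 44 x 44 mm inside, centre y = +10 mm; solid end pad y = 36 to 86 mm, 12 mm high, bearing at y = +64 mm a fixed sample, top at 30 mm: a steel ring 28 mm across. For the bushes.
- bracket_tray: Fixed green tray, 72 (x) x 172 mm (y), walls 12 mm high, floor top at 4 mm. Origin: centre of underside. At x = 0: large bay 64 x 64 mm inside, centre y = -50 mm; 6 mm divider; small bay 44 x 44 mm inside, centre y = +10 mm; solid end pad y = 36 to 86 mm, 12 mm high, bearing at y = +64 mm a fixed sample, top at 30 mm: a black U, 26 x 24 mm. For the brackets.
- pin_tray: Fixed green tray, 72 (x) x 130 mm (y), walls 12 mm high, floor top at 4 mm. Origin: centre of underside. One bay, 52 x 52 mm inside, centre x = 0, y = -28 mm; solid end pad y = 2 to 65 mm, 12 mm high, bearing at y = +36 mm a fixed sample: a short steel flanged pin, top at 42 mm. For the pin.
- bottle: Bystander: small white bottle with a black cap, 34 mm diameter, 85 mm tall, 90 g, standing loose among the parts. It stays; do not knock it over. Origin: centre of the underside.

How it is judged:
At the end, for the whole second after the job is handed in: Each piece is in its own bay, within 13 mm (17 mm in the large bays) of the bay centre along both tray axes, underside less than 9 mm above the tray's underside (flat on the bay floor), within 0.12 rad of upright, at rest and not touched by the fingers (x of large_bush in the frame of bush_tray between -0.017 and 0.017 m and y of large_bush in the frame of bush_tray between -0.067 and -0.033 m and z of each of large_bush, small_bush in the frame of bush_tray below 0.009 m and angle between each of large_bush, small_bush, large_bracket, small_bracket, pin's own z axis and vertical below 0.12 rad and linear speed of each of large_bush, small_bush, large_bracket, small_bracket, pin below 0.02 m/s and angular speed of each of large_bush, small_bush, large_bracket, small_bracket, pin below 0.3 rad/s and contact force between each of large_bush, small_bush, large_bracket, small_bracket, pin and the fingers below 0.05 N and x of small_bush in the frame of bush_tray between -0.013 and 0.013 m and y of small_bush in the frame of bush_tray between -0.003 and 0.023 m and x of large_bracket in the frame of bracket_tray between -0.017 and 0.017 m and y of large_bracket in the frame of bracket_tray between -0.067 and -0.033 m and z of each of large_bracket, small_bracket in the frame of bracket_tray below 0.009 m and x of small_bracket in the frame of bracket_tray between -0.013 and 0.013 m and y of small_bracket in the frame of bracket_tray between -0.003 and 0.023 m and x of pin in the frame of pin_tray between -0.013 and 0.013 m and y of pin in the frame of pin_tray between -0.041 and -0.015 m and z of pin in the frame of pin_tray below 0.009 m).
It fails at once if the white bottle is knocked over (tilts more than 0.5 rad) (angle between bottle's own z axis and vertical above 0.5 rad).
It also fails if it takes over 122 s, if anything falls off the work surface, if the arm or the gripper's body presses on something with over 40 N, if the wrist force passes 120 N, or if a joint passes its speed limit or range.

## Robot

A 7-joint arm with a two-finger parallel gripper is mounted at the origin on the work surface. World frame = base frame: x ahead of the robot, y to its left, z up, the work surface at z = 0. Lengths are in m, angles in rad, forces in N, time in s.
With the tool pointing down it reaches from about 0.425 to 0.875 m from the base axis. Payload 8.4 kg.
Tool frame: the origin (TCP) lies midway between the tips of the shut fingers; the grasp point (between the pads) lies 19 mm behind it (hold_point_z is the z of the grasp point in the tool frame, in m); z points along the fingers, y is the line along which they close (so a half turn about z gives the same grasp; the last joint's range is limited). The gripper opens to 85 mm and grips with 20 to 120 N. Pads are 22 mm wide; open, the fingers measure 114 mm over their backs; the gripper's body (76 mm by 85 mm) begins 54 mm behind the grasp point. The pads swing forward as they close: fully open they stand 13 mm farther back than shut.
Start: joints at [-1.208, 0.333, 0.04, 1.465, -0.013, 1.343, -0.059], TCP at [0.29, 0.582, 0.231] pointing down, gripper open.
Joint ranges: [-2.58, 2.58], [-0.38, 2.09], [-1.3, 1.39], [0.25, 2.4], [-1.5, 4.64], [0.08, 2.09], [-2.65, 2.65]. Speed limits (rad/s): [2.22, 2.22, 2.79, 2.79, 3.14, 3.14, 3.14].

## Interface

Orientations are given as a unit quaternion [w, x, y, z].
In Python, from rig import * gives the robot as it stands. The module is installed in compiled form; this text tells all that it offers.
- The arm moves only by the shell command python3 -m jog 'ROWS' [OPENING] [FORCE]. ROWS is JSON, a list of rows, each a list of 6 numbers: the shift along the world's x, y, z in mm, then the turn, a rotation vector about the world's x, y, z in rad. A call has 1 to 10 rows; each row is the pose to reach, as a shift and turn from the pose commanded when the call began; what a row does not reach only later rows make up. A row lasts 1/10 s, in which the tool goes at most 50 mm and 8.59 degrees, less where a joint would pass 70% of its speed; a pose out of reach is approached as far as the arm can. A call with a gripper value outside its range is refused whole. OPENING is the opening, from 0 (shut) to 1 (fully open), set as the call begins (- or left out, the last holds). The fingers move at their own pace and stop on an object; FORCE is the grip in N (left out, the last holds). Time passes only in rows, so rows that repeat a pose let the fingers close. It gives the time, the measured TCP pose, the force, the opening and the grip force at its end, in the units of the state.
- sense(): the state, without advancing time (a new reading comes with each control period).
- grab_frame(name): name is "scene" or "top"; returns (picture, depth): 420x560x3 uint8, blue, green, red; 420x560 float32, m along the optical axis (not along the pixel's ray), 0 where there is no reading.
- camera_info(name): a dict with "fovy" (degrees; the focal length in pixels is half the picture's height over the tangent of half this angle, whatever the lens; pixels are square), "cx", "cy" (the principal point, pixels), "k1" (the pictures are not rectified: a ray, as slopes to the right and down, at radius r is drawn at 1 + k1 r^2 times it, then the intrinsics apply), "rvec" (rotation vector, rad) and "tvec" (3), from world to camera coordinates, as OpenCV has them. Camera axes: x right, y down, z forward; pixel columns grow to the right and rows downward; lengths in m; the calibration is good to about 2 mm. A picture is of the moment at which its call begins. camera_info takes no time and is no camera call.
- sign_off(): hands the job in; it is judged then, once.
The state is a dict: "t": time; "joints": joint angles; "joint_velocities": joint speeds; "joint_torque": joint torques, N m; "tool_pos": TCP position; "tool_rot": TCP orientation; "wrist_force": force on the tool from outside, world axes, zero at the start; "moment": the same for the moment, N m; "gripper_width": finger opening in m; "grip_force": force on a finger pad.
Only numpy, scipy, OpenCV 4.12 (cv2) and the standard library are available. Lean on these libraries where they do the work, as an engineer would, in place of code of your own. Each camera call takes 0.05 s, during which the arm holds its last target. There are 200 camera calls.

## Working session

There is one attempt and no reset: what is moved stays moved. The work goes in short steps, Python scripts to look and compute and a shell command to move; the robot and the scene stay as the last step left them, time stands still between calls to the robot, and variables do not carry over. Pictures are saved under pics/ and viewed, at most 14 in all, crops included, and the job is handed in when it is done.

```bash
mkdir -p pics; cat > h.py <<'E'
from rig import *
import numpy as np, cv2
def grab(n,save=None):
    im,d=grab_frame(n)
    if save: cv2.imwrite('pics/'+save,im)
    return im,d
def cam(n):
    c=camera_info(n); f=210/np.tan(np.radians(c['fovy'])/2)
    R=cv2.Rodrigues(np.array(c['rvec'],float))[0]; t=np.array(c['tvec'],float)
    return c,f,R,t
def slopes(n,uv):
    c,f,R,t=cam(n); uv=np.atleast_2d(np.array(uv,float))
    p=(uv-[c['cx'],c['cy']])/f; s=p.copy()
    for _ in range(20): s=p/(1+c['k1']*(s**2).sum(1,keepdims=True))
    return s
def onplane(n,uv,z):
    c,f,R,t=cam(n); s=slopes(n,uv); d=np.c_[s,np.ones(len(s))]@R; o=-R.T@t
    return o+d*((z-o[2])/d[:,2])[:,None]
def cloud(n,d):
    c,f,R,t=cam(n); h,w=d.shape; u,v=np.meshgrid(np.arange(w),np.arange(h))
    s=slopes(n,np.c_[u.ravel(),v.ravel()]); P=np.c_[s,np.ones(len(s))]*d.ravel()[:,None]
    return ((P-t)@R).reshape(h,w,3)
E
python3 - <<'E'
from h import *
for n in('scene','top'):
    im,d=grab(n,n+'0.png'); c,f,R,t=cam(n); print(n,f,-R.T@t,c['k1'],(d==0).mean()); np.save(n+'0.npy',d)
s=sense();print(s['t'],s['tool_pos'],s['tool_rot'],s['gripper_width'])
E
```

```text
scene 430.514461717093 [0.89319299 0.43417443 0.62196417] 0.010389970833401185 0.004204931972789116
top 379.461583211769 [0.38867973 0.00946635 0.79832297] -0.08163783421486169 0.004179421768707483
0.1 [0.28941144 0.5815378  0.2304846 ] [-1.20825186e-04  2.28844456e-01  9.73462706e-01 -7.48954506e-04] 0.08520444133334003
```

View pics/top0.png

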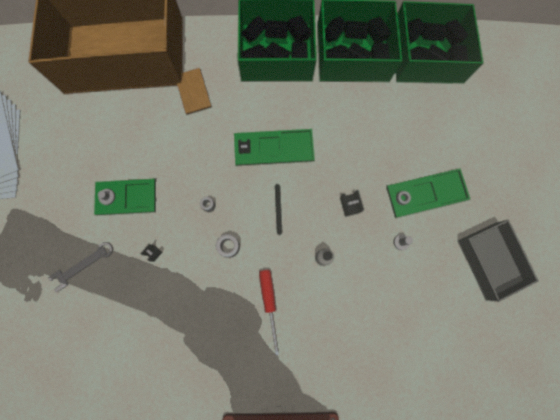

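View pics/scene0.png

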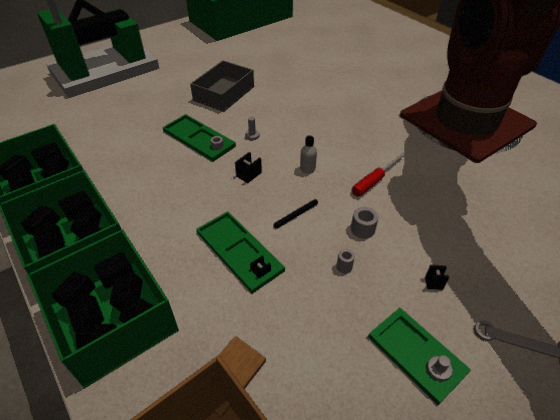

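The top view shows the large bush (228,245), small bush (208,204), large bracket (351,203), small bracket (152,252), pin (402,242) and bottle (325,256). The pin tray is at (125,197), the bracket tray at (274,147) and the bush tray at (428,193). The scene view agrees with this.

```bash
python3 - <<'E'
from h import *
np.set_printoptions(precision=4,suppress=True)
im=cv2.imread('pics/top0.png'); d=np.load('top0.npy'); P=cloud('top',d)
print('table z',np.median(P[280:330,330:450,2]),P[280:330,330:450,2].std())
ob={'LB':(228,245,.040,26),'sB':(208,204,.036,17),'LK':(351,203,.04,26),'sK':(152,252,.036,20),'pin':(402,242,.05,18),'bot':(325,256,.085,25)}
for k,(u,v,h,r) in ob.items():
    sub=P[v-r:v+r,u-r:u+r].reshape(-1,3); zz=sub[:,2]
    m=(zz>h-.008)&(zz<h+.008); q=sub[m]
    if len(q)<4: print(k,len(q),zz.max());continue
    rect=cv2.minAreaRect((q[:,:2]*1000).astype(np.float32))
    print(k,m.sum(),'z',np.median(q[:,2]),'mean',q.mean(0)[:2],'rect',rect, 'bbox mid',(q.max(0)+q.min(0))[:2]/2)
# trays
hsv=cv2.cvtColor(im,cv2.COLOR_BGR2HSV)
g=cv2.inRange(hsv,(45,100,40),(80,255,255)); g[:100]=0
n,l,s,c=cv2.connectedComponentsWithStats(cv2.morphologyEx(g,cv2.MORPH_CLOSE,np.ones((15,15))))
for i in range(1,n):
    if s[i,4]<500: continue
    ct=max(cv2.findContours((l==i).astype(np.uint8),0,2)[0],key=cv2.contourArea).reshape(-1,2)
    w=onplane('top',ct,.012)[:,:2]*1000
    print('tray',c[i],cv2.minAreaRect(w.astype(np.float32)),cv2.boxPoints(cv2.minAreaRect(w.astype(np.float32))).round(0).tolist())
big=cv2.resize(im[120:280,80:480],None,fx=2,fy=2,interpolation=cv2.INTER_CUBIC); cv2.imwrite('pics/crop.png',big)
E
```

```text
table z 8.597268714458523e-05 0.047161904366598825
LB 262 z 0.040296031591440726 mean [0.4487 0.1032] rect ((448.3387756347656, 102.68192291259766), (44.00358200073242, 41.84183883666992), 89.14134979248047) bbox mid [0.4484 0.1027]
sB 112 z 0.035865560261874214 mean [0.5349 0.146 ] rect ((535.2391967773438, 146.46408081054688), (25.749866485595703, 26.02617835998535), 45.130924224853516) bbox mid [0.5352 0.1465]
LK 176 z 0.039151186081706445 mean [ 0.5344 -0.1544] rect ((534.8819580078125, -154.58192443847656), (43.7453727722168, 35.22273635864258), 14.19080924987793) bbox mid [ 0.5349 -0.1547]
sK 116 z 0.035393500676979044 mean [0.4369 0.2609] rect ((436.7346496582031, 261.232666015625), (24.340599060058594, 26.6102352142334), 47.740570068359375) bbox mid [0.4368 0.2607]
pin 51 z 0.04958292866522072 mean [ 0.4544 -0.26  ] rect ((454.79132080078125, -260.6984558105469), (13.681105613708496, 14.029038429260254), 38.280662536621094) bbox mid [ 0.4543 -0.2608]
bot 69 z 0.08531749615355169 mean [ 0.4248 -0.0921] rect ((424.953125, -91.85478973388672), (16.26076889038086, 15.080263137817383), 89.44747924804688) bbox mid [ 0.425  -0.0919]
tray [273.3519 146.5733] ((664.2958984375, 7.883369445800781), (70.6143569946289, 168.48512268066406), 2.7201342582702637) [[625.0, 90.0], [633.0, -78.0], [704.0, -75.0], [696.0, 94.0]]
tray [427.7097 192.4169] ((560.17529296875, -325.9887390136719), (69.15734100341797, 169.81036376953125), 12.935749053955078) [[507.0, -251.0], [545.0, -416.0], [613.0, -401.0], [575.0, -235.0]]
tray [124.6825 196.3864] ((556.9082641601562, 327.56121826171875), (70.39935302734375, 128.9605712890625), 2.6765947341918945) [[519.0, 390.0], [525.0, 262.0], [595.0, 265.0], [589.0, 394.0]]
```

View pics/crop.png

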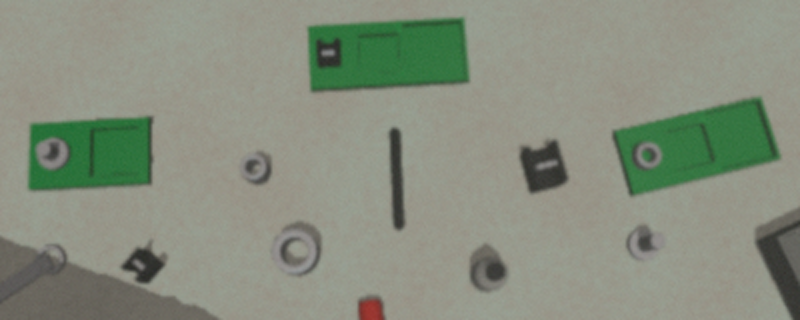

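The crop confirms which tray takes which kind, and measured sizes match the given ones (large bush 44 mm, large bracket 44×35 mm, trays about 70×170 mm). One thing is unclear: which way the small bracket's cheeks face.

```bash
python3 - <<'E'
from h import *
im=cv2.imread('pics/top0.png'); d=np.load('top0.npy'); P=cloud('top',d)
for k,c,r in(('LK',(.5349,-.1545),.024),('sK',(.4368,.261),.016)):
    q=P.reshape(-1,3); q=q[(abs(q[:,0]-c[0])<r)&(abs(q[:,1]-c[1])<r)&(q[:,2]>.022)]
    for a in range(0,180,15):
        e=np.array([np.cos(np.radians(a)),np.sin(np.radians(a))]); x=(q[:,:2]-c)@e*1000
        print(k,a,len(q),np.histogram(x,np.arange(-25,26,5))[0])
cv2.imwrite('pics/sk.png',cv2.resize(im[230:275,128:178],None,fx=10,fy=10,interpolation=cv2.INTER_CUBIC))
E
```

```text
LK 0 215 [ 9 23 21 20 39 34 21 25 13 10]
LK 15 215 [ 9 23 20 24 36 33 20 24 20  6]
LK 30 215 [11 13 22 25 37 33 25 22 14 10]
LK 45 215 [15 10 17 25 36 39 26 15 11 13]
LK 60 215 [14 16 17 20 37 35 22 17 14 14]
LK 75 215 [13 23 23 29 22 14 29 22 20 18]
LK 90 215 [ 3 33 44 25  8  6 13 39 37  7]
LK 105 215 [ 0 21 78  6  7  7  6 33 57  0]
LK 120 215 [ 2 30 36 36  8  8 15 35 38  7]
LK 135 215 [11 23 19 25 32 24 24 19 19 19]
LK 150 215 [15 16 12 19 40 44 23 14 13 16]
LK 165 215 [13 14 14 26 35 39 26 22 12 11]
sK 0 124 [ 0  1 14 14 33 30 16 14  2  0]
sK 15 124 [ 0  1 15 23 21 25 20 17  2  0]
sK 30 124 [ 0  0 20 29 10 17 27 21  0  0]
sK 45 124 [ 0  0 26 27  6  9 41 15  0  0]
sK 60 124 [ 0  0 24 28  7  9 44 12  0  0]
sK 75 124 [ 0  1 22 23 14 21 25 18  0  0]
sK 90 124 [ 0  3 16 16 27 29 16 16  1  0]
sK 105 124 [ 0  3 13 16 33 31 16 11  1  0]
sK 120 124 [ 0  1 11 22 29 33 17 11  0  0]
sK 135 124 [ 0  0 12 22 30 29 23  8  0  0]
sK 150 124 [ 0  0 13 20 29 32 22  8  0  0]
sK 165 124 [ 0  1 12 18 32 31 19 11  0  0]
```

View pics/sk.png

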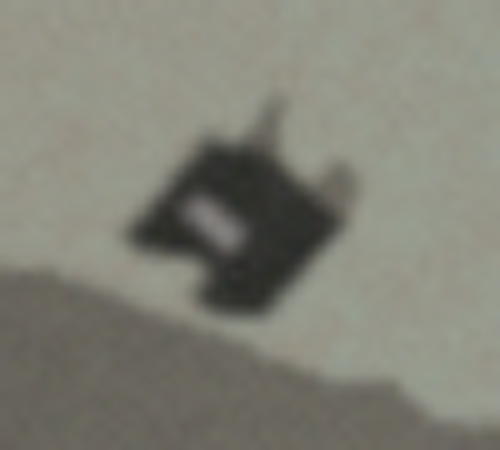

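The zoomed crop shows the small bracket's steel pin running between the cheeks at about (210,225), and the depth histogram puts the cheek normal at about 50°. I'm going for the small bracket first.

```bash
python3 -m jog '[[147,-320,-120,0,0,-0.235],[147,-320,-120,0,0,-0.235],[147,-320,-120,0,0,-0.235],[147,-320,-120,0,0,-0.235],[147,-320,-120,0,0,-0.235],[147,-320,-120,0,0,-0.235],[147,-320,-120,0,0,-0.235],[147,-320,-120,0,0,-0.235],[147,-320,-120,0,0,-0.235],[147,-320,-120,0,0,-0.235]]' 1 30
```

```text
t: 1.1
tool_pos: [0.4364, 0.2619, 0.1112]
tool_rot: [-0.0, 0.342, 0.94, -0.0]
wrist_force: [-0.4, 1.1, 0.6]
gripper_width: 0.0851
grip_force: 0.0
```

```bash
python3 -m jog '[[0,-1,-50,0,0,0],[0,-1,-85,0,0,0],[0,-1,-99,0,0,0],[0,-1,-99,0,0,0],[0,-1,-99,0,0,0]]' && python3 -m jog '[[0,0,0,0,0,0],[0,0,0,0,0,0],[0,0,0,0,0,0],[0,0,0,0,0,0],[0,0,0,0,0,0],[0,0,0,0,0,0],[0,0,0,0,0,0],[0,0,0,0,0,0]]' 0 25
```

```text
t: 1.6
tool_pos: [0.4372, 0.2621, 0.0135]
tool_rot: [0.0, 0.341, 0.94, 0.001]
wrist_force: [1.1, -0.5, 0.5]
gripper_width: 0.0852
grip_force: 0.0
t: 2.4
tool_pos: [0.437, 0.2611, 0.0129]
tool_rot: [0.0, 0.341, 0.94, 0.0]
wrist_force: [-1.0, -1.1, 6.5]
gripper_width: 0.0235
grip_force: 26.4
```

```bash
python3 -m jog '[[0,0,50,0,0,0],[0,0,100,0,0,0],[227,-243,120,0,0,-0.82],[227,-243,120,0,0,-0.82],[227,-243,120,0,0,-0.82],[227,-243,120,0,0,-0.82],[227,-243,120,0,0,-0.82],[227,-243,120,0,0,-0.82],[227,-243,120,0,0,-0.82],[227,-243,120,0,0,-0.82]]' && python3 -m jog '[[0,0,0,0,0,0],[0,0,0,0,0,0]]' && python3 - <<'E'
from h import *
im,d=grab('scene','sk_carry.png')
np.save('d.npy',d)
E
```

```text
t: 3.4
tool_pos: [0.6656, 0.0119, 0.1322]
tool_rot: [0.002, 0.69, 0.724, -0.001]
wrist_force: [-0.3, -0.4, -1.2]
gripper_width: 0.0232
grip_force: 25.6
t: 3.6
tool_pos: [0.6629, 0.0193, 0.1318]
tool_rot: [-0.001, 0.687, 0.726, -0.0]
wrist_force: [-0.3, 0.4, -1.2]
gripper_width: 0.0237
grip_force: 25.6
```

View pics/sk_carry.png

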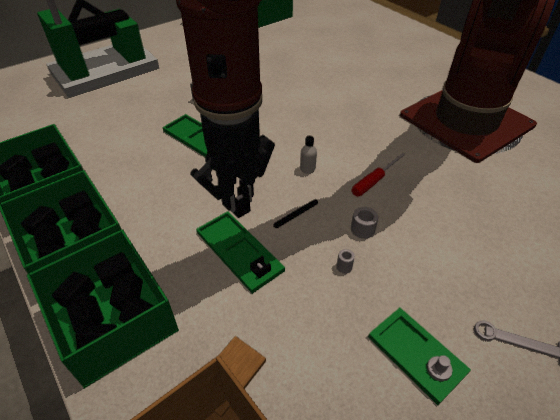

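The bracket is held upright at about (238,202). Now I'll lower it into the small bay, release it with a limited opening, and retreat.

```bash
python3 -m jog '[[1,-1,-45,0,0,0],[1,-1,-85,0,0,0],[1,-1,-105,0,0,0],[1,-1,-114,0,0,0],[1,-1,-114,0,0,0],[1,-1,-114,0,0,0]]' && python3 -m jog '[[0,0,0,0,0,0],[0,0,0,0,0,0],[0,0,0,0,0,0],[0,0,0,0,0,0]]' 0.55 && python3 -m jog '[[0,0,10,0,0,0],[0,0,40,0,0,0],[0,0,90,0,0,0],[0,0,120,0,0,0],[0,0,120,0,0,0]]' 1
```

```text
t: 4.25
tool_pos: [0.665, 0.0178, 0.0193]
tool_rot: [0.0, 0.687, 0.726, 0.001]
wrist_force: [0.0, -1.0, -0.2]
gripper_width: 0.0238
grip_force: 26.2
t: 4.65
tool_pos: [0.6647, 0.0169, 0.0186]
tool_rot: [0.0, 0.688, 0.726, 0.0]
wrist_force: [-0.6, 0.5, -0.1]
gripper_width: 0.0468
grip_force: 0.0
t: 5.15
tool_pos: [0.6675, 0.0165, 0.1446]
tool_rot: [0.003, 0.688, 0.726, 0.003]
wrist_force: [-0.1, -0.4, -0.4]
gripper_width: 0.0856
grip_force: 0.0
```

```bash
python3 -m jog '[[-130,-171,-28,0,0,-1.377],[-130,-171,-28,0,0,-1.377],[-130,-171,-28,0,0,-1.377],[-130,-171,-28,0,0,-1.377],[-130,-171,-28,0,0,-1.377],[-130,-171,-28,0,0,-1.377],[-130,-171,-28,0,0,-1.377],[-130,-171,-28,0,0,-1.377],[-130,-171,-28,0,0,-1.377],[-130,-171,-28,0,0,-1.377]]' && python3 -m jog '[[0,0,0,0,0,0],[0,0,0,0,0,0]]'
```

```text
t: 6.15
tool_pos: [0.5344, -0.154, 0.1102]
tool_rot: [-0.0, 0.993, 0.122, -0.0]
wrist_force: [-0.1, 0.4, -0.2]
gripper_width: 0.0855
grip_force: 0.0
t: 6.35
tool_pos: [0.5346, -0.154, 0.1103]
tool_rot: [-0.0, 0.992, 0.125, -0.0]
wrist_force: [0.7, 0.2, 0.9]
gripper_width: 0.0855
grip_force: 0.0
```

```bash
python3 -m jog '[[0,-1,-50,0,0,0],[0,-1,-85,0,0,0],[0,-1,-97,0,0,0],[0,-1,-97,0,0,0],[0,-1,-97,0,0,0]]' && python3 -m jog '[[0,0,0,0,0,0],[0,0,0,0,0,0],[0,0,0,0,0,0],[0,0,0,0,0,0],[0,0,0,0,0,0],[0,0,0,0,0,0],[0,0,0,0,0,0]]' 0 25 && python3 -m jog '[[0,0,50,0,0,0],[0,0,90,0,0,0],[0,0,120,0,0,0],[0,0,120,0,0,0]]'
```

```text
t: 6.85
tool_pos: [0.5354, -0.1557, 0.0146]
tool_rot: [0.0, 0.992, 0.124, 0.001]
wrist_force: [0.7, 0.2, -0.4]
gripper_width: 0.0851
grip_force: 0.0
t: 7.55
tool_pos: [0.5351, -0.1551, 0.014]
tool_rot: [-0.0, 0.992, 0.124, 0.0]
wrist_force: [-1.2, 2.1, 7.5]
gripper_width: 0.0334
grip_force: 26.0
t: 7.95
tool_pos: [0.5369, -0.1559, 0.1373]
tool_rot: [0.0, 0.992, 0.123, 0.003]
wrist_force: [-0.2, 0.3, -0.2]
gripper_width: 0.0337
grip_force: 25.4
```

```bash
python3 -m jog '[[132,113,0,0,0,1.37],[132,113,0,0,0,1.37],[132,113,0,0,0,1.37],[132,113,0,0,0,1.37],[132,113,0,0,0,1.37],[132,113,0,0,0,1.37],[132,113,0,0,0,1.37],[132,113,0,0,0,1.37],[132,113,0,0,0,1.37],[132,113,0,0,0,1.37]]' && python3 -m jog '[[0,0,0,0,0,0],[0,0,-20,0,0,0],[0,0,-60,0,0,0],[0,0,-100,0,0,0],[0,0,-115,0,0,0],[0,0,-115,0,0,0],[0,0,-115,0,0,0]]'
```

```text
t: 8.95
tool_pos: [0.6661, -0.0421, 0.1322]
tool_rot: [-0.001, 0.689, 0.725, -0.0]
wrist_force: [-0.5, -1.1, -1.3]
gripper_width: 0.0337
grip_force: 25.4
t: 9.65
tool_pos: [0.6667, -0.0422, 0.0184]
tool_rot: [0.0, 0.691, 0.723, -0.0]
wrist_force: [-0.1, -0.0, -0.4]
gripper_width: 0.0338
grip_force: 28.9
```

```bash
python3 -m jog '[[0,0,0,0,0,0],[0,0,0,0,0,0],[0,0,0,0,0,0],[0,0,0,0,0,0]]' 0.65 && python3 -m jog '[[0,0,10,0,0,0],[0,0,40,0,0,0],[0,0,90,0,0,0],[0,0,110,0,0,0],[0,0,110,0,0,0]]' 1 && python3 -m jog '[[-212,-218,0,0,0,0],[-212,-218,0,0,0,0],[-212,-218,0,0,0,0],[-212,-218,0,0,0,0],[-212,-218,0,0,0,0],[-212,-218,0,0,0,0],[-212,-218,0,0,0,0],[-212,-218,0,0,0,0],[-212,-218,0,0,0,0],[-212,-218,0,0,0,0]]' && python3 - <<'E'
from h import *
grab('scene','c2.png'); grab('top','t2.png')
E
```

```text
t: 10.05
tool_pos: [0.6668, -0.0421, 0.0186]
tool_rot: [0.0, 0.69, 0.723, 0.0]
wrist_force: [-0.8, -0.3, -0.9]
gripper_width: 0.0551
grip_force: 0.0
t: 10.55
tool_pos: [0.669, -0.0426, 0.1334]
tool_rot: [0.002, 0.69, 0.723, 0.003]
wrist_force: [1.1, -0.2, -0.1]
gripper_width: 0.0858
grip_force: 0.0
t: 11.55
tool_pos: [0.4557, -0.2587, 0.1281]
tool_rot: [-0.0, 0.689, 0.724, -0.0]
wrist_force: [-0.3, -0.1, 0.6]
gripper_width: 0.0852
grip_force: 0.0
```

View pics/c2.png

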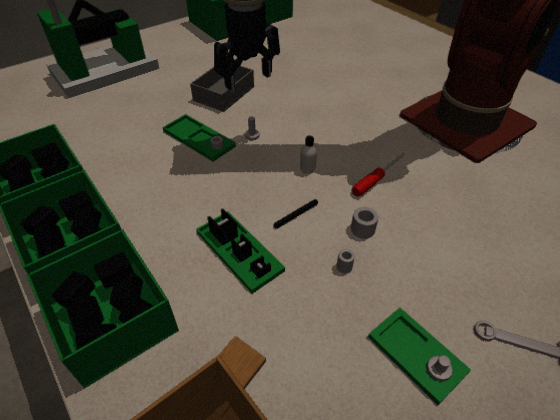

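Both brackets stand in their bays at about (222,228) and (241,246). The pin is next.

```bash
python3 -m jog '[[-1,-1,-50,0,0,0],[-1,-1,-90,0,0,0],[-1,-1,-107,0,0,0],[-1,-1,-107,0,0,0],[-1,-1,-107,0,0,0]]' && python3 -m jog '[[0,0,0,0,0,0],[0,0,0,0,0,0],[0,0,0,0,0,0],[0,0,0,0,0,0],[0,0,0,0,0,0],[0,0,0,0,0,0],[0,0,0,0,0,0],[0,0,0,0,0,0],[0,0,0,0,0,0]]' 0 45 && python3 -m jog '[[0,0,50,0,0,0],[0,0,100,0,0,0],[0,0,150,0,0,0],[0,0,150,0,0,0]]'
```

```text
t: 12.15
tool_pos: [0.4541, -0.2611, 0.0217]
tool_rot: [0.0, 0.69, 0.724, -0.0]
wrist_force: [0.8, -0.6, 0.6]
gripper_width: 0.0851
grip_force: 0.0
t: 13.05
tool_pos: [0.4538, -0.2612, 0.0217]
tool_rot: [0.0, 0.69, 0.723, 0.0]
wrist_force: [-2.0, 0.9, 5.4]
gripper_width: 0.0138
grip_force: 43.8
t: 13.45
tool_pos: [0.4565, -0.2631, 0.1777]
tool_rot: [0.004, 0.691, 0.723, 0.002]
wrist_force: [0.3, -1.1, -1.0]
gripper_width: 0.014
grip_force: 44.2
```

```bash
python3 -m jog '[[104,561,0,0,0,0],[104,561,0,0,0,0],[104,561,0,0,0,0],[104,561,0,0,0,0],[104,561,0,0,0,0],[104,561,0,0,0,0],[104,561,0,0,0,0],[104,561,0,0,0,0],[104,561,0,0,0,0],[104,561,0,0,0,0]]' && python3 -m jog '[[0,0,0,0,0,0],[0,0,0,0,0,0],[0,0,0,0,0,0]]'; python3 - <<'E'
from h import *
grab('scene','c3.png')
E
```

```text
t: 14.45
tool_pos: [0.5446, 0.2324, 0.1709]
tool_rot: [-0.0, 0.69, 0.723, -0.0]
wrist_force: [1.5, 0.0, -0.3]
gripper_width: 0.0139
grip_force: 44.2
t: 14.75
tool_pos: [0.5447, 0.2291, 0.1709]
tool_rot: [0.0, 0.691, 0.723, -0.001]
wrist_force: [-0.0, -0.9, -0.9]
gripper_width: 0.0135
grip_force: 44.3
```

View pics/c3.png

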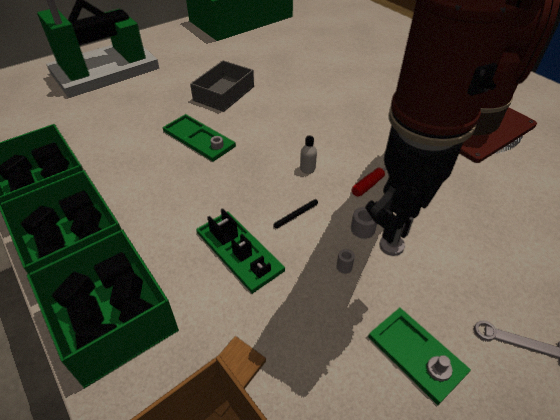

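The pin is held with its flange down at about (395,245). I'll finish the move and lower it.

```bash
python3 -m jog '[[13,70,0,0,0,0],[13,70,0,0,0,0],[13,70,0,0,0,0],[13,70,-45,0,0,0],[13,70,-90,0,0,0],[13,70,-130,0,0,0],[13,70,-144,0,0,0],[13,70,-144,0,0,0],[13,70,-144,0,0,0]]' && python3 -m jog '[[0,0,0,0,0,0],[0,0,0,0,0,0],[0,0,0,0,0,0],[0,0,0,0,0,0]]' 0.5 && python3 -m jog '[[0,0,10,0,0,0],[0,0,40,0,0,0],[0,0,90,0,0,0],[0,0,110,0,0,0],[0,0,110,0,0,0]]' 1
```

```text
t: 15.7
tool_pos: [0.5587, 0.2994, 0.0284]
tool_rot: [0.0, 0.691, 0.723, 0.0]
wrist_force: [0.6, -0.4, -1.0]
gripper_width: 0.0142
grip_force: 46.9
t: 16.1
tool_pos: [0.5579, 0.3006, 0.0277]
tool_rot: [0.0, 0.69, 0.724, 0.0]
wrist_force: [-0.1, -0.2, -0.7]
gripper_width: 0.0425
grip_force: 0.0
t: 16.6
tool_pos: [0.5599, 0.3016, 0.1424]
tool_rot: [0.001, 0.69, 0.723, 0.004]
wrist_force: [0.2, 0.1, 0.2]
gripper_width: 0.0855
grip_force: 0.0
```

```bash
python3 -m jog '[[-23,-154,0,0,0,0],[-23,-154,0,0,0,0],[-23,-154,0,0,0,0],[-23,-154,0,0,0,0],[-23,-154,0,0,0,0],[-23,-154,0,0,0,0],[-23,-154,-50,0,0,0],[-23,-154,-50,0,0,0]]' 0.7 && python3 -m jog '[[0,0,-40,0,0,0],[0,0,-74,0,0,0],[0,0,-74,0,0,0],[0,0,-74,0,0,0]]' && python3 -m jog '[[0,0,0,0,0,0],[0,0,0,0,0,0],[0,0,0,0,0,0],[0,0,0,0,0,0],[0,0,0,0,0,0],[0,0,0,0,0,0],[0,0,0,0,0,0]]' 0 40 && python3 -m jog '[[0,0,50,0,0,0],[0,0,100,0,0,0],[0,0,150,0,0,0],[0,0,150,0,0,0]]'
```

```text
t: 17.4
tool_pos: [0.5311, 0.1476, 0.0823]
tool_rot: [-0.002, 0.689, 0.725, -0.004]
wrist_force: [-0.6, -0.1, -0.4]
gripper_width: 0.0597
grip_force: 0.0
t: 17.8
tool_pos: [0.535, 0.1474, 0.0144]
tool_rot: [-0.0, 0.69, 0.724, -0.0]
wrist_force: [0.5, -0.7, 0.2]
gripper_width: 0.0602
grip_force: 0.0
t: 18.5
tool_pos: [0.5359, 0.1472, 0.0154]
tool_rot: [0.0, 0.69, 0.723, 0.001]
wrist_force: [-1.9, 0.4, 8.6]
gripper_width: 0.0261
grip_force: 39.0
t: 18.9
tool_pos: [0.5387, 0.1475, 0.1715]
tool_rot: [0.002, 0.691, 0.723, 0.006]
wrist_force: [0.4, 0.2, -0.7]
gripper_width: 0.0259
grip_force: 40.4
```

```bash
python3 -m jog '[[22,-463,0,0,0,0.17],[22,-463,0,0,0,0.17],[22,-463,0,0,0,0.17],[22,-463,0,0,0,0.17],[22,-463,0,0,0,0.17],[22,-463,0,0,0,0.17],[22,-463,0,0,0,0.17],[22,-463,0,0,0,0.17],[22,-463,0,0,0,0.17],[22,-463,0,0,0,0.17]]' && python3 -m jog '[[0,0,0,0,0,0],[0,0,0,0,0,0],[0,0,0,0,0,0]]'; python3 - <<'E'
from h import *
grab('scene','c4.png')
E
```

```text
t: 19.9
tool_pos: [0.5548, -0.3228, 0.1638]
tool_rot: [0.001, 0.629, 0.778, -0.001]
wrist_force: [-0.9, -0.7, -0.6]
gripper_width: 0.0258
grip_force: 40.3
t: 20.2
tool_pos: [0.5573, -0.3147, 0.1633]
tool_rot: [-0.0, 0.626, 0.78, 0.0]
wrist_force: [-0.3, 1.6, -0.3]
gripper_width: 0.0258
grip_force: 40.3
```

View pics/c4.png

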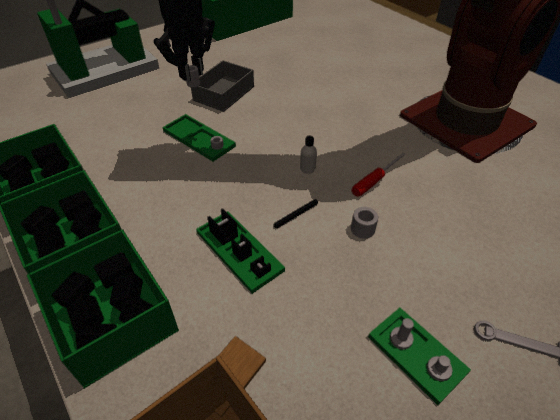

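The pin is upright in its bay at about (403,333), and the small bush is held at about (194,75). I'll lower it, release, and move to the large bush.

```bash
python3 -m jog '[[1,-1,-45,0,0,0],[1,-1,-90,0,0,0],[1,-1,-130,0,0,0],[1,-1,-143,0,0,0],[1,-1,-143,0,0,0],[1,-1,-143,0,0,0]]' && python3 -m jog '[[0,0,0,0,0,0],[0,0,0,0,0,0],[0,0,0,0,0,0],[0,0,0,0,0,0]]' 0.6 && python3 -m jog '[[0,0,10,0,0,0],[0,0,40,0,0,0],[0,0,90,0,0,0],[0,0,130,0,0,0],[0,0,130,0,0,0]]' 1 && python3 -m jog '[[-109,419,0,0,0,0],[-109,419,0,0,0,0],[-109,419,0,0,0,0],[-109,419,0,0,0,0],[-109,419,0,0,0,0],[-109,419,0,0,0,0],[-109,419,0,0,0,0],[-109,419,0,0,0,0],[-109,419,0,0,0,0],[-109,419,0,0,0,0]]' && python3 -m jog '[[0,0,0,0,0,0],[0,0,0,0,0,0],[0,0,0,0,0,0]]'
```

```text
t: 20.85
tool_pos: [0.5585, -0.3169, 0.0212]
tool_rot: [0.0, 0.626, 0.78, 0.0]
wrist_force: [-0.3, -0.8, -1.4]
gripper_width: 0.026
grip_force: 40.4
t: 21.25
tool_pos: [0.558, -0.3175, 0.0207]
tool_rot: [0.0, 0.626, 0.78, 0.0]
wrist_force: [0.4, 0.0, -0.7]
gripper_width: 0.0512
grip_force: 0.0
t: 21.75
tool_pos: [0.5604, -0.3198, 0.1575]
tool_rot: [0.005, 0.627, 0.779, 0.001]
wrist_force: [0.4, 0.1, 0.3]
gripper_width: 0.0855
grip_force: 0.0
t: 22.75
tool_pos: [0.4475, 0.1061, 0.1507]
tool_rot: [-0.0, 0.624, 0.782, 0.001]
wrist_force: [0.7, -0.9, 0.0]
gripper_width: 0.0852
grip_force: 0.0
t: 23.05
tool_pos: [0.4491, 0.1001, 0.1504]
tool_rot: [0.0, 0.627, 0.779, -0.0]
wrist_force: [-0.2, -0.3, -0.4]
gripper_width: 0.0855
grip_force: 0.0
```

```bash
python3 -m jog '[[0,2,-45,0,0,0],[0,2,-90,0,0,0],[0,2,-130,0,0,0],[0,2,-137,0,0,0],[0,2,-137,0,0,0],[0,2,-137,0,0,0]]' && python3 -m jog '[[0,0,0,0,0,0],[0,0,0,0,0,0],[0,0,0,0,0,0],[0,0,0,0,0,0],[0,0,0,0,0,0],[0,0,0,0,0,0],[0,0,0,0,0,0]]' 0 60 && python3 -m jog '[[0,0,50,0,0,0],[0,0,100,0,0,0],[0,0,140,0,0,0],[0,0,140,0,0,0]]' && python3 -m jog '[[123,-477,0,0,0,0],[123,-477,0,0,0,0],[123,-477,0,0,0,0],[123,-477,0,0,0,0],[123,-477,0,0,0,0],[123,-477,0,0,0,0],[123,-477,0,0,0,0],[123,-477,0,0,0,0],[123,-477,0,0,0,0],[123,-477,0,0,0,0]]' && python3 -m jog '[[0,0,0,0,0,0],[0,0,0,0,0,0],[0,0,0,0,0,0]]'; python3 - <<'E'
from h import *
grab('scene','c5.png')
E
```

```text
t: 23.65
tool_pos: [0.4501, 0.1035, 0.015]
tool_rot: [0.001, 0.627, 0.779, 0.001]
wrist_force: [1.3, 0.7, 0.1]
gripper_width: 0.0854
grip_force: 0.0
t: 24.35
tool_pos: [0.4494, 0.1038, 0.0148]
tool_rot: [0.0, 0.626, 0.78, 0.001]
wrist_force: [-4.8, -1.2, 15.1]
gripper_width: 0.0443
grip_force: 59.1
t: 24.75
tool_pos: [0.4517, 0.1045, 0.1589]
tool_rot: [0.002, 0.626, 0.779, 0.004]
wrist_force: [0.7, -0.0, -3.9]
gripper_width: 0.0446
grip_force: 63.5
t: 25.75
tool_pos: [0.5713, -0.3757, 0.1518]
tool_rot: [-0.001, 0.627, 0.779, -0.0]
wrist_force: [0.4, 0.3, -2.0]
gripper_width: 0.0445
grip_force: 63.4
t: 26.05
tool_pos: [0.5717, -0.372, 0.1523]
tool_rot: [-0.001, 0.626, 0.78, 0.0]
wrist_force: [0.3, 0.7, -2.3]
gripper_width: 0.0442
grip_force: 63.4
```

View pics/c5.png

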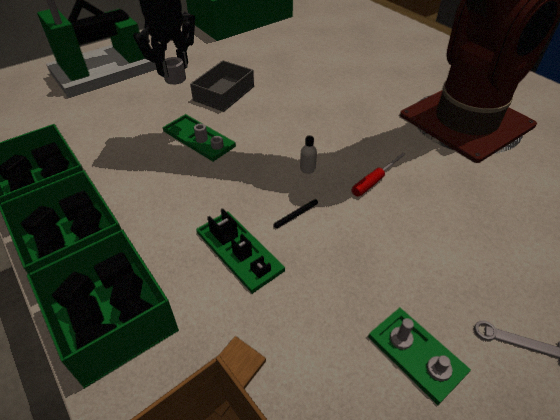

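The small bush is in its bay at about (200,132), and the large bush is held above the tray at about (175,72). I'll lower and release it, then clear away.

```bash
python3 -m jog '[[0,-2,-45,0,0,0],[0,-2,-85,0,0,0],[0,-2,-115,0,0,0],[0,-2,-132,0,0,0],[0,-2,-132,0,0,0],[0,-2,-132,0,0,0]]' && python3 -m jog '[[0,0,0,0,0,0],[0,0,0,0,0,0],[0,0,0,0,0,0],[0,0,0,0,0,0]]' 0.8 && python3 -m jog '[[0,0,10,0,0,0],[0,0,40,0,0,0],[0,0,90,0,0,0],[0,0,140,0,0,0],[0,150,200,0,0,0],[0,150,200,0,0,0],[0,150,200,0,0,0],[0,150,200,0,0,0],[0,150,200,0,0,0],[0,150,200,0,0,0]]' 1 && python3 -m jog '[[0,150,0,0,0,0],[0,150,0,0,0,0],[0,150,0,0,0,0],[0,150,0,0,0,0],[0,150,0,0,0,0]]'
python3 - <<'E'
from h import *
from math import *
im,d=grab('scene','fin.png'); P=cloud('scene',d).reshape(-1,3)
im2,d2=grab('top'); P2=cloud('top',d2).reshape(-1,3)
for k,c,h,a,r in(('LB',(.5714,-.3747),.044,12.9,.03),('sB',(.558,-.3163),.04,12.9,.02),('LK',(.6667,-.042),.044,2.7,.03),('sK',(.6638,.0179),.04,2.7,.02),('pin',(.5582,.2996),.054,2.7,.02)):
  for n,Q in(('scene',P),('top',P2)):
    q=Q[(np.hypot(Q[:,0]-c[0],Q[:,1]-c[1])<r)&(Q[:,2]>h-.008)&(Q[:,2]<h+.02)]
    if len(q)<5: print(k,n,len(q)); continue
    e=(q.max(0)+q.min(0))[:2]/2-c; a_=radians(a)
    print(k,n,len(q),'ztop',np.percentile(q[:,2],[50,90]).round(4),'off mm',(1000*np.array([cos(a_)*e[0]+sin(a_)*e[1],-sin(a_)*e[0]+cos(a_)*e[1]])).round(1))
E
```

```text
t: 26.7
tool_pos: [0.5725, -0.375, 0.0221]
tool_rot: [0.0, 0.626, 0.78, 0.0]
wrist_force: [0.5, 0.6, -3.1]
gripper_width: 0.0448
grip_force: 65.7
t: 27.1
tool_pos: [0.5721, -0.3756, 0.0219]
tool_rot: [0.0, 0.626, 0.78, 0.0]
wrist_force: [0.4, 0.0, -0.2]
gripper_width: 0.0684
grip_force: 0.0
t: 28.1
tool_pos: [0.5713, -0.2268, 0.2215]
tool_rot: [0.0, 0.627, 0.779, -0.0]
wrist_force: [-0.2, -0.4, -0.8]
gripper_width: 0.0857
grip_force: 0.0
t: 28.6
tool_pos: [0.5716, -0.0763, 0.2207]
tool_rot: [-0.0, 0.626, 0.779, -0.001]
wrist_force: [1.0, -0.9, -0.4]
gripper_width: 0.0853
grip_force: 0.0
LB scene 194 ztop [0.0433 0.0456] off mm [ 2.6 -0.2]
LB top 0
sB scene 97 ztop [0.0393 0.0413] off mm [2.1 1. ]
sB top 0
LK scene 216 ztop [0.0431 0.0452] off mm [0.7 0. ]
LK top 186 ztop [0.0432 0.0456] off mm [ 0.4 -0.4]
sK scene 149 ztop [0.0388 0.0413] off mm [2.3 0.9]
sK top 101 ztop [0.0389 0.0411] off mm [0.8 1.4]
pin scene 128 ztop [0.0536 0.0555] off mm [ 1.9 -1.1]
pin top 61 ztop [0.0537 0.0556] off mm [ 1.  -1.9]
```

View pics/fin.png

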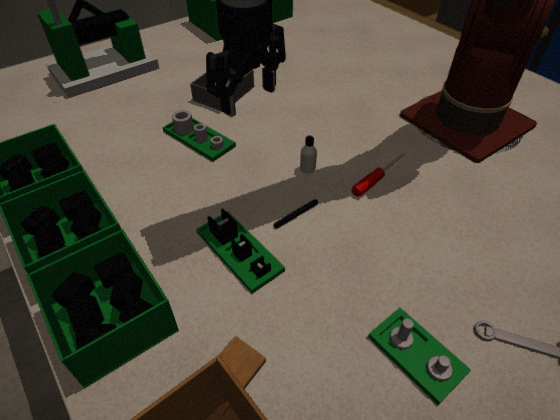

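All five pieces stand upright in their bays, within 3 mm of centre and with their tops at the heights expected for parts flat on the bay floor. The bottle is untouched at (308,155).

```bash
python3 -c "from rig import *; print(sign_off())"
```

```text
the job is handed in; nothing more can be done
None
```

I handed the job in with all five pieces upright in their own bays, measured within 3 mm of each bay centre, the bottle still standing, and about 29 s of the 122 s used; no verdict came back at hand-in.

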